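Thread two rings onto the drying rod and hang them on the stand

ROBOT

A 6-joint arm with a two-finger parallel gripper is mounted at the origin on the work surface. World frame = base frame: x ahead of the robot, y to its left, z up, the work surface at z = 0. Lengths are in m, angles in rad, forces in N, time in s.
With the tool pointing down it reaches from about 0.25 to 0.775 m from the base axis. Payload 4 kg.
Tool frame: the origin (TCP) lies midway between the tips of the shut fingers; the grasp point (between the pads) lies robot.grip_point_offset behind it (robot.grip_point_offset is the distance from the TCP to the grasp point, in m); z points along the fingers, x is the direction in which the jaws open and shut, and the axes are right-handed (so a half turn about z gives the same grasp; the last joint's range is limited). The gripper opens to 94 mm and grips with 3 to 60 N. Pads are 16 mm wide; open, the fingers measure 119 mm over their backs; the gripper's body (75 mm by 177 mm) begins 78 mm behind the grasp point.
Start: joints at [-1.3, 0.087, 1.371, -0, 1.684, -0.103], TCP at [0.201, -0.512, 0.206] pointing down, gripper open.
Joint ranges: [-3.1, 3.1], [-0.76, 2.03], [0.27, 2.55], [-1.08, 4.22], [0.17, 2.65], [-2.57, 2.57]. Speed limits (rad/s): [2.79, 2.79, 3.14, 3.14, 3.14, 3.14].

INTERFACE

Orientations are given as [roll, pitch, yaw] about the fixed x, y, z axes, in that order (R = Rz(yaw) Ry(pitch) Rx(roll)).
In Python, from bench import robot, optics, finder gives the robot as it stands. The module is installed in compiled form; this text tells all that it offers.
- The arm moves only by the tool arm_command, never from a script. Its argument "plan" is a list of rows, each a list of 5 numbers: the opening, from 0 (shut) to 1 (fully open), then the shift along the world's x, y, z in m, then the turn about the world's z in degrees. A call has 1 to 10 rows; each row is the pose to reach, as a shift and turn from the pose commanded when the call began; what a row does not reach only later rows make up. A row lasts 1/8 s, in which the tool goes at most 62.5 mm and 10.7 degrees, less where a joint would pass 70% of its speed; a pose out of reach is approached as far as the arm can. A call with a gripper value outside its range is refused whole. The fingers move at their own pace and stop on an object; the grip force is fixed at half the most. Time passes only in rows, so rows that repeat a pose let the fingers close. It gives the time, the measured TCP pose, the force and the opening at its end, in the units of the state.
- robot.get_obs(): the state, without advancing time (a new reading comes with each control period).
- optics.snapshot(name): name is "side" or "top" or "wrist"; returns a dict with "image" (400x640x3 uint8, red, green, blue), "fx", "fy", "cx", "cy" (pixels), "position" and "rotation" of the camera in the world; the wrist camera has in their place "hand_eye" (4x4, takes a point from camera to tool coordinates, whose origin is the TCP and whose axes are the tool frame's). Camera axes: x right, y down, z forward; pixel columns grow to the right and rows downward; lengths in m; the calibration is good to about 2 mm. A picture is of the moment at which its call begins: read the wrist's pose just before it. There is no depth.
- robot.close_job(): hands the job in, once; it reports no verdict.
Trained networks look in the newest picture that a camera, given by its name, has taken for a name from the list of things; names that differ only in an ending like _2 or _b are one class to them, and where a whole thing is asked for, a point or a joint stands for the part that bears it (a point fixed in the world has none). Each returns a list of dicts, best first, with "p" (0 to 1); they miss things now and then, are a little off and sometimes report something else, mostly with a low value. They report only what shows in the picture. A call takes as long as a camera call. They do not tell look-alikes from the thing itself.
- finder.masks_of(label, camera): "pixels" (400x640 bool, what is visible of it) and "extent" ([left, top, right, bottom] in pixels, round what is visible of it).
The state is a dict: "time": time; "joint_positions": joint angles; "qvel": joint speeds; "joint_torque": joint torques, N m; "tool_pos": TCP position; "ee_rot": TCP orientation; "wrist_force": force on the tool from outside, world axes, zero at the start; "wrist_torque": the same for the moment, N m; "width": finger opening in m.
Only numpy, scipy, OpenCV 4.12 (cv2) and the standard library are available. Lean on these libraries where they do the work, as an engineer would, in place of code of your own. Each camera call takes 0.05 s, during which the arm holds its last target.

TASK

Take the rod by its handle off the drying stand and pass it through both of the large rings that stand on edge in their rack. Lift the two rings out together on the rod and lay the rod back level across the two forked posts of the stand, with both rings hanging on it between the posts. Leave the small ring in the other rack where it is.

Things in the scene. Friction and masses are not known exactly. Their poses are not given: they have to be found in the camera images.
- rod_grip (a point): Round steel bar 10 mm thick, 235 mm long, through a black block handle 20 mm wide (x), 60 long (y), 24 high (z); 120 g. Point: the handle's centre, on the bar's axis. Own y runs along the bar: its long threading end stops 165 mm from the point on +y, a short stub 70 mm on -y. Starts level in both forks of the stand, handle between the posts, about 45 mm to the -y side of stand_mid.
- ring_a_c (a point): Large black-coated aluminium ring, outer diameter 64, bore 40, 12 mm thick, 60 g; one of two equal. Point: its centre, mid-bore; own y is the bore axis, level, roughly across the robot front. The two stand on edge, coaxial, centres 30 mm apart and 72 mm above the table, loose in the slots of a fixed white rack, 84 x 58 mm (along y), whose walls end 58 mm above the table: bores open at both sides.
- ring_b_c (a point): The second large ring, the same in every respect, in the next slot of the same rack (30 mm towards +y of the first, along the bore axis).
- stand_mid (a point): Fixed drying stand: white base 70 x 230 x 8 mm, two steel posts 190 mm apart, each with a V fork open upwards (90 degrees, 42 mm wide at the mouth, tips 124 mm above the table, 8 mm thick along y). Point: midway between the forks, at the height of the axis of a rod lying in them, 110 mm above the table. Own y runs from post to post (at -95 and +95 mm); z up.
- small_ring: Bystander: one smaller black ring, outer diameter 44 mm, bore 24 mm, 12 mm thick, on edge in a second white rack of the same outer size. The origin is its centre, 62 mm above the table. It is not wanted.
Mind the look-alikes: they are no part of the job. Leave any orange look-alike of the part that bears rod_grip alone. What is shaped like the part that bears ring_a_c but pink or red is not meant.

How it is judged:
On the way, in this order (a step that is already met when the one before it is completed fails the run):
1. the rod runs through both large rings while they still stand in the rack (x of ring_a_c in the frame of rod_grip between -0.02 and 0.02 m and z of ring_a_c in the frame of rod_grip between -0.02 and 0.02 m and y of ring_a_c in the frame of rod_grip between 0.03 and 0.163 m and x of ring_b_c in the frame of rod_grip between -0.02 and 0.02 m and z of ring_b_c in the frame of rod_grip between -0.02 and 0.02 m and y of ring_b_c in the frame of rod_grip between 0.03 and 0.163 m and distance of each of ring_a_c, ring_b_c from where it was at the start of the episode below 0.025 m), for 0.1 s.
2. both large rings are lifted clear of the rack together on the rod (x of ring_a_c in the frame of rod_grip between -0.02 and 0.02 m and z of ring_a_c in the frame of rod_grip between -0.02 and 0.02 m and y of ring_a_c in the frame of rod_grip between 0.03 and 0.163 m and x of ring_b_c in the frame of rod_grip between -0.02 and 0.02 m and z of ring_b_c in the frame of rod_grip between -0.02 and 0.02 m and y of ring_b_c in the frame of rod_grip between 0.03 and 0.163 m and height (world z) of each of ring_a_c, ring_b_c above 0.1 m), for 0.2 s.
At the end, for the whole second after the job is handed in: The rod lies level (4.5 degrees) in both forks: axis within 12 mm sideways, 8 mm in height and 7 degrees of the line between them, handle centre 27 to 63 mm from the middle towards either post; both large rings are on its long end and between the posts (x of ring_a_c in the frame of rod_grip between -0.02 and 0.02 m and z of ring_a_c in the frame of rod_grip between -0.02 and 0.02 m and y of ring_a_c in the frame of rod_grip between 0.03 and 0.163 m and x of ring_b_c in the frame of rod_grip between -0.02 and 0.02 m and z of ring_b_c in the frame of rod_grip between -0.02 and 0.02 m and y of ring_b_c in the frame of rod_grip between 0.03 and 0.163 m and x of rod_grip in the frame of stand_mid between -0.012 and 0.012 m and z of rod_grip in the frame of stand_mid between -0.008 and 0.008 m and (y of rod_grip in the frame of stand_mid between -0.063 and -0.027 m or y of rod_grip in the frame of stand_mid between 0.027 and 0.063 m) and angle between the y axis of rod_grip and the y axis of stand_mid, either way round below 0.12 rad and angle between rod_grip's own y axis and vertical between 1.49 and 1.65 rad and y of ring_a_c in the frame of stand_mid between -0.094 and 0.094 m and y of ring_b_c in the frame of stand_mid between -0.094 and 0.094 m); the robot touches nothing.
It fails at once if the small ring is disturbed (moved more than 30 mm) (distance of small_ring from where it was at the start of the episode above 0.03 m).
It also fails if it takes over 53 s, if anything falls off the work surface, if the arm or the gripper's body presses on something with over 40 N, if the wrist force passes 120 N, or if a joint passes its speed limit or range.

## Working session

There is one attempt and no reset: what is moved stays moved. The work goes in short steps, Python scripts to look and compute and a tool call to move; the robot and the scene stay as the last step left them, time stands still between calls to the robot, and variables do not carry over. Pictures are saved under pics/ and viewed, and the job is handed in when it is done.

Besides the shell and the picture viewer there is one more tool, called after ">>>" as a command line: name --pt "numbers of a row" for each row, then --argument value for the rest. arm_command: Moves the arm, as the interface text tells. Its arguments: {"type":"object","properties":{"plan":{"type":"array","items":{"type":"array","items":{"type":"number"}}}},"required":["plan"]}

```bash
mkdir -p pics
cat > h.py <<'E'
import numpy as np, cv2
from bench import robot, optics, finder
def save(name,img,s=1):
    if s!=1: img=cv2.resize(img,None,fx=s,fy=s,interpolation=cv2.INTER_CUBIC)
    cv2.imwrite('pics/'+name,img[:,:,::-1])
E
python3 - <<'E'
from h import *
o=robot.get_obs(); print({k:np.round(v,3) for k,v in o.items()}, robot.grip_point_offset)
for c in ["side","top"]:
    s=optics.snapshot(c); save(c+'0.png',s['image'])
    print(c,s['fx'],s['fy'],s['cx'],s['cy'],np.round(s['position'],4).tolist(),np.round(s['rotation'],5).tolist())
    for l in ["rod_grip","ring_a_c","small_ring"]:
        for d in finder.masks_of(l,c): 
            m=d['pixels'];ys,xs=np.nonzero(m);print(c,l,round(d['p'],2),d['extent'],xs.mean().round(1),ys.mean().round(1),s['image'][m].mean(0).round())
E
```

```text
{'time': np.float64(0.0), 'joint_positions': array([-1.3  ,  0.088,  1.372, -0.   ,  1.684, -0.103]), 'qvel': array([ 0.002,  0.001,  0.001, -0.001,  0.001, -0.   ]), 'joint_torque': array([-2.0000e-03, -3.4018e+01, -3.0243e+01,  7.2000e-02,  3.3000e-02,
       -0.0000e+00]), 'tool_pos': array([ 0.201, -0.511,  0.204]), 'ee_rot': array([-3.141e+00,  2.000e-03, -1.197e+00]), 'wrist_force': array([0.064, 0.444, 0.253]), 'wrist_torque': array([-0.031,  0.05 ,  0.024]), 'width': np.float64(0.094)} 0.0188
side 472.5959435409848 472.5959435409848 312.91588517044937 196.10607469866775 [-0.2034, 0.8843, 0.9583] [-2.21381, 0.01048, -2.49633]
side rod_grip 0.8 [328.7, 144.7, 362.4, 178.6] 347.7 159.7 [99. 97. 93.]
side rod_grip 0.78 [309.8, 138.0, 356.1, 152.0] 340.0 143.3 [158. 103.  61.]
side ring_a_c 0.69 [175.7, 263.3, 199.8, 279.6] 188.4 273.0 [153.  52.  48.]
side ring_a_c 0.66 [271.3, 243.7, 290.6, 254.8] 279.4 247.1 [78. 76. 70.]
side ring_a_c 0.65 [224.9, 222.1, 243.9, 237.9] 233.6 229.0 [163. 107. 119.]
side ring_a_c 0.56 [208.1, 222.9, 227.7, 241.0] 219.8 230.6 [67. 62. 60.]
top 521.0017164223747 521.0017164223747 325.51361515281883 188.32249455148818 [0.3533, -0.0481, 1.5289] [-3.02729, -0.01068, -1.55744]
top rod_grip 0.93 [351.9, 185.8, 431.1, 194.8] 401.3 190.5 [64. 62. 62.]
top rod_grip 0.72 [401.5, 229.1, 448.4, 299.4] 425.7 260.2 [113.  75.  54.]
top rod_grip 0.64 [441.5, 95.6, 472.2, 167.2] 459.6 137.8 [112.  64.  37.]
top ring_a_c 0.71 [171.2, 139.5, 193.3, 162.9] 183.1 150.6 [108.  56.  55.]
top ring_a_c 0.59 [238.4, 131.6, 264.9, 149.0] 252.0 140.0 [112.  82.  90.]
top ring_a_c 0.43 [214.6, 137.2, 221.8, 163.7] 218.6 151.2 [45. 44. 43.]
top small_ring 0.43 [235.7, 203.2, 245.9, 217.3] 239.1 212.1 [50. 49. 48.]
```

View pics/side0.png

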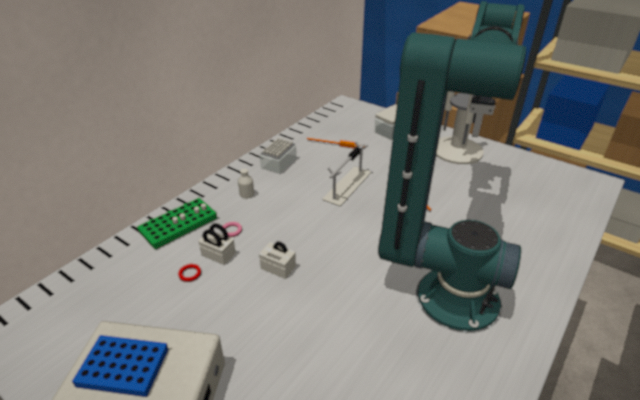

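View pics/top0.png

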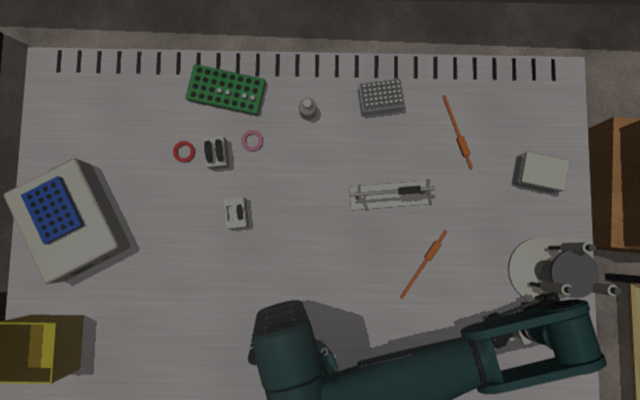

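The top view shows the black-handled rod on the stand at (395,190), and orange look-alikes at (425,260) and (459,138). Two black rings stand in the rack at (216,152), with a red ring at (184,151) and a pink one at (252,140). The small ring's rack is at (236,213). The black rod and the black pair fit the description. I'll confirm this in crops.

```bash
cat >> h.py <<'E'
from scipy.spatial.transform import Rotation as Rn
from scipy.optimize import least_squares
def cam(s,pose=None):
    if 'hand_eye' in s:
        T=np.eye(4);T[:3,:3]=Rn.from_euler('xyz',pose[1]).as_matrix();T[:3,3]=pose[0]
        T=T@np.array(s['hand_eye']); R,p=T[:3,:3],T[:3,3]
    else:
        R=Rn.from_euler('xyz',s['rotation']).as_matrix();p=np.array(s['position'])
    return (R,p,s['fx'],s['fy'],s['cx'],s['cy'])
def ray(c,uv):
    R,p,fx,fy,cx,cy=c
    d=R@np.array([(uv[0]-cx)/fx,(uv[1]-cy)/fy,1.]);return p,d/np.linalg.norm(d)
def atz(c,uv,z):
    p,d=ray(c,uv);return p+d*(z-p[2])/d[2]
def proj(c,X):
    R,p,fx,fy,cx,cy=c
    q=(np.asarray(X)-p)@R;return np.stack([fx*q[...,0]/q[...,2]+cx,fy*q[...,1]/q[...,2]+cy],-1)
def tri(obs):
    A=0;b=0
    for c,uv in obs:
        p,d=ray(c,uv);M=np.eye(3)-np.outer(d,d);A=A+M;b=b+M@p
    X=np.linalg.solve(A,b);return X,[np.round(proj(c,X)-uv,1).tolist() for c,uv in obs]
E
python3 - <<'E'
from h import *
t=optics.snapshot('top');ct=cam(t);s=optics.snapshot('side');cs=cam(s)
save('c_rings.png',t['image'][110:240,150:290],5); save('c_rod.png',t['image'][150:230,330:460],6)
save('c_side.png',s['image'][125:285,165:390],3.5)
for n,uv,z in [('handle',(410,190),.11),('rod end',(352,192),.11),('rings',(216,150),.09),('small',(238,211),.08)]:
    print(n,atz(ct,uv,z).round(3))
X=atz(ct,(410,190),.11);print(proj(cs,X))
X=atz(ct,(216,150),.1);print(proj(cs,X))
E
```

```text
handle [ 0.515 -0.293  0.11 ]
rod end [ 0.507 -0.134  0.11 ]
rings [0.622 0.247 0.09 ]
small [0.453 0.181 0.08 ]
[354.94684211 153.33471705]
[218.43830365 226.72306799]
```

View pics/c_rings.png

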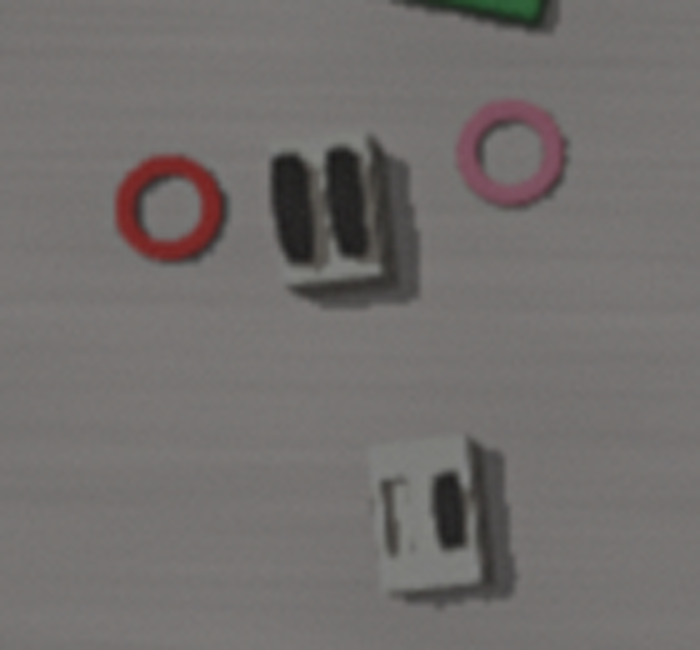

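View pics/c_rod.png

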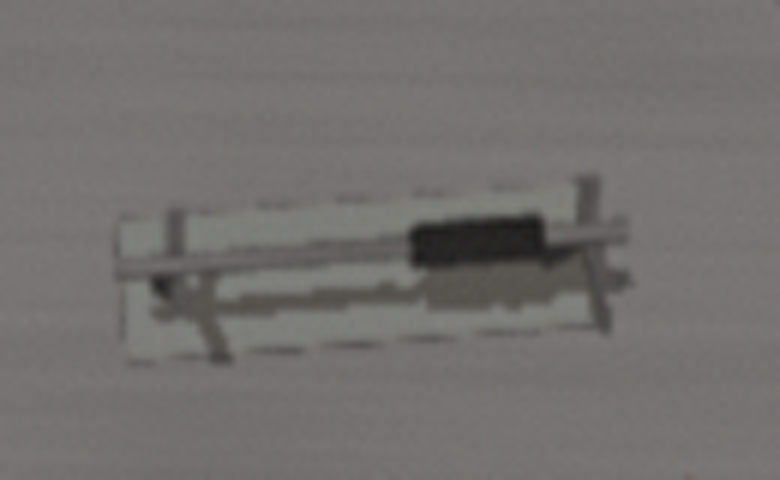

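View pics/c_side.png

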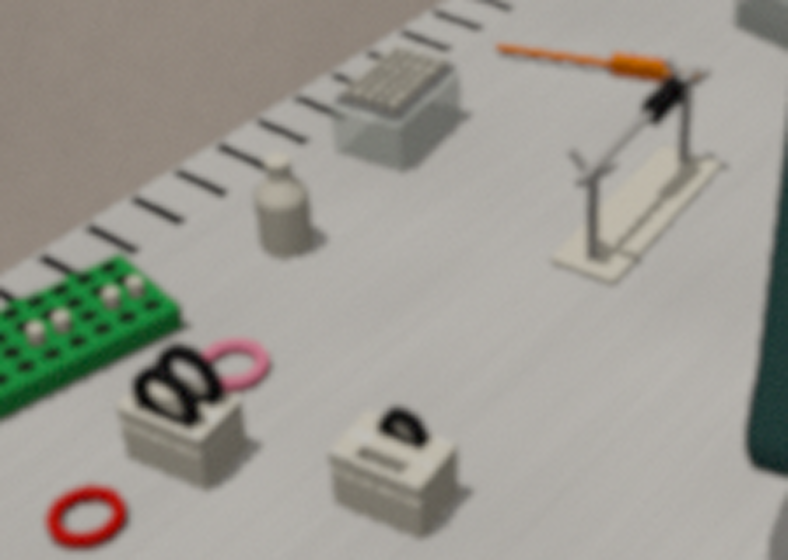

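Confirmed: the black rod lies on the stand with its long end towards +y, and the black ring pair is in its own rack. Next I raise the tool and move above the stand for a wrist view.

>>> arm_command --pt "1 0.02 0.02 0.05 10" --pt "1 0.06 0.05 0.08 20" --pt "1 0.11 0.08 0.1 30" --pt "1 0.16 0.11 0.12 40" --pt "1 0.21 0.14 0.14 50" --pt "1 0.26 0.17 0.14 60" --pt "1 0.29 0.2 0.14 70" --pt "1 0.3 0.23 0.14 72" --pt "1 0.3 0.23 0.14 72" --pt "1 0.3 0.23 0.14 72"

```text
time: 1.75
tool_pos: [0.5006, -0.2826, 0.3456]
ee_rot: [3.141, 0.0, 0.059]
wrist_force: [0.2, -0.7, -0.3]
width: 0.0936
```

Run:
```python
from h import *
o=robot.get_obs(); w=optics.snapshot('wrist'); save('w1.png',w['image']); print(o['tool_pos'],o['ee_rot'],np.round(w['hand_eye'],4).tolist(),w['fx'],w['cx'],w['cy'])
t=optics.snapshot('top'); save('t1.png',t['image'])
```

```text
[ 0.50059584 -0.28257163  0.34558717] [3.14088268e+00 2.73939693e-05 5.88748015e-02] [[1.0, -0.0002, -0.0004, 0.0003], [0.0004, 0.9627, 0.2704, -0.0798], [0.0004, -0.2704, 0.9627, -0.1786], [0.0, 0.0, 0.0, 1.0]] 353.5592683506321 321.42945295941064 198.6477599639943
```

View pics/w1.png

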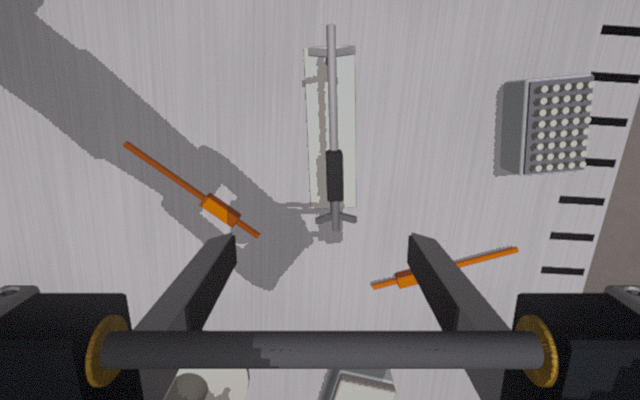

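The wrist view shows the rod nearly vertical from (331,27) to (336,230), with the handle at (335,175). The forks are at (332,50) and (336,217), and the orange look-alikes are off to the sides. I'll go to a second wrist position to triangulate.

>>> arm_command --pt "1 0.02 -0.04 -0.03 0" --pt "1 0.04 -0.06 -0.06 0" --pt "1 0.04 -0.06 -0.06 0" --pt "1 0.04 -0.06 -0.06 0"

```text
time: 2.35
tool_pos: [0.5403, -0.3424, 0.2866]
ee_rot: [3.141, -0.001, 0.059]
wrist_force: [-0.2, -0.4, 0.6]
width: 0.0938
```

Run:
```python
from h import *
o=robot.get_obs(); w=optics.snapshot('wrist'); save('w2.png',w['image']); print(o['tool_pos'],o['ee_rot'])
print([(d['p'],np.round(d['extent'])) for d in finder.masks_of('rod_grip','wrist')])
I=cv2.imread('pics/w1.png')[:,:,::-1]; save('w1c.png',I[10:250,260:410],2.5)
save('w2c.png',w['image'][0:240,200:400],2.5)
```

```text
[ 0.54028001 -0.34236173  0.28664934] [ 3.14123067e+00 -6.57383642e-04  5.86368185e-02]
[(0.94, array([289.,   1., 310., 194.])), (0.8, array([353., 222., 518., 268.])), (0.55, array([ 62.,  97., 223., 214.]))]
```

View pics/w1c.png

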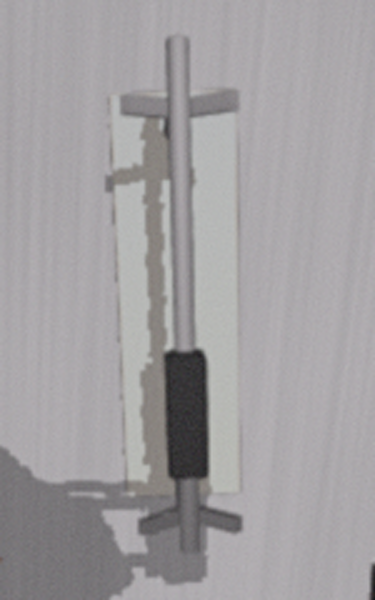

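View pics/w2c.png

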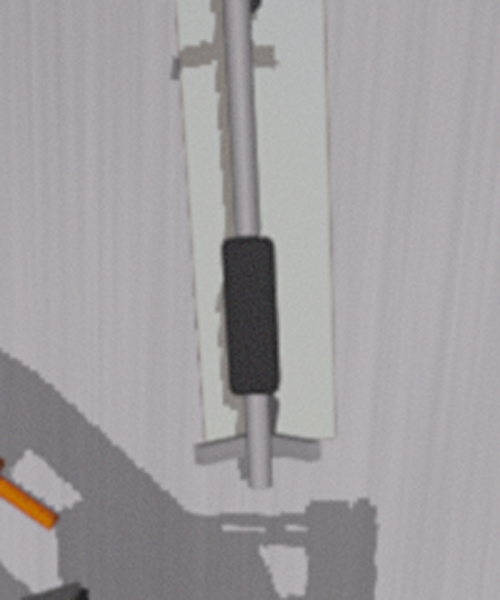

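```bash
cat >> h.py <<'E'
def wc(pos,rot):
    s=optics.snapshot('wrist'); return cam(s,(pos,rot))
P1=([0.50060,-0.28257,0.34559],[3.14088,0.00003,0.05887])
P2=([0.54028,-0.34236,0.28665],[3.14123,-0.00066,0.05864])
E
python3 - <<'E'
from h import *
s=optics.snapshot('wrist');c1=cam(s,P1);c2=cam(s,P2);t=cam(optics.snapshot('top'))
f=lambda u,v:(260+u/2.5-.3,10+v/2.5-.3)
g=lambda u,v:(200+u/2.5-.3,v/2.5-.3)
for n,a,b in [('hfront',(185,351),(248,238)),('hrear',(188,477),(254,393)),('stub',(193,552),(261,487)),('baseR',(239,492),(333,438)),('baseL',(127,494),(204,440)),('tipL',(139,527),(196,459)),('tipR',(241,525),(320,452))]:
    print(n,*tri([(c1,f(*a)),(c2,g(*b))]))
a=atz(c1,f(177,36),.11);print('end',a); print('stub@.11',atz(c1,f(193,552),.11),atz(c2,g(261,487),.11))
print('base corners w1', [atz(c1,f(*q),.008).round(4).tolist() for q in [(239,492),(127,494),(110,97),(239,93)]])
print('fork tips far',[atz(c1,f(*q),.124).round(4).tolist() for q in [(122,97),(238,92),(139,522),(241,522)]])
print('top end', atz(t,(350.5,194.5),.11), atz(t,(434,188),.11))
E
```

```text
hfront [ 0.51378851 -0.25985146  0.10696843] [[-0.0, 0.0], [0.1, -0.0]]
hrear [ 0.51905031 -0.31892112  0.11582972] [[0.0, -0.0], [-0.0, 0.0]]
stub [ 0.52383828 -0.35678805  0.11728719] [[-0.2, 0.1], [0.2, -0.2]]
baseR [ 0.55677029 -0.35777986  0.00685971] [[-0.1, 0.1], [0.1, -0.1]]
baseL [ 0.48857601 -0.36292507  0.00695268] [[-0.0, 0.0], [0.0, -0.0]]
tipL [ 0.49651369 -0.34808509  0.11026552] [[-0.3, 0.3], [0.4, -0.4]]
tipR [ 0.54656979 -0.34124919  0.11686062] [[0.2, -0.1], [-0.2, 0.1]]
end [ 0.50115959 -0.12525962  0.11      ]
stub@.11 [ 0.52451477 -0.35934787  0.11      ] [ 0.52340241 -0.35895312  0.11      ]
base corners w1 [[0.5568, -0.3573, 0.008], [0.4886, -0.3626, 0.008], [0.4681, -0.1384, 0.008], [0.5377, -0.1323, 0.008]]
fork tips far [[0.4795, -0.1526, 0.124], [0.5279, -0.1478, 0.124], [0.4967, -0.3403, 0.124], [0.5454, -0.3375, 0.124]]
top end [ 0.50037911 -0.12971486  0.11      ] [ 0.52165163 -0.35912195  0.11      ]
```

The rod measurements agree with the text:
- **Length:** 0.235 m, at a height of about 0.11 m.
- **Handle centre:** (0.517, -0.289).
- **Yaw:** 5.4°.
- **stand_mid:** about (0.513, -0.246).

I'll view the rings before grasping, while the view is unobstructed.

>>> arm_command --pt "1 0.01 0.06 0.03 1" --pt "1 0.02 0.12 0.05 2" --pt "1 0.03 0.18 0.06 2" --pt "1 0.04 0.24 0.06 2" --pt "1 0.05 0.3 0.06 2" --pt "1 0.06 0.36 0.06 2" --pt "1 0.06 0.42 0.06 2" --pt "1 0.06 0.47 0.06 2" --pt "1 0.06 0.47 0.06 2" --pt "1 0.06 0.47 0.06 2"

```text
time: 3.8
tool_pos: [0.6006, 0.1278, 0.3466]
ee_rot: [3.141, -0.002, 0.095]
wrist_force: [0.1, -1.3, -0.3]
width: 0.094
```

Run:
```python
from h import *
o=robot.get_obs(); w=optics.snapshot('wrist'); save('w3.png',w['image']); print(o['tool_pos'],o['ee_rot'])
print([(d['p'],np.round(d['extent'])) for d in finder.masks_of('ring_a_c','wrist')])
```

```text
[0.60060296 0.12778282 0.34658014] [ 3.14098434e+00 -1.77400517e-03  9.48426351e-02]
[(0.96, array([350., 115., 392., 160.])), (0.72, array([324.,  64., 378.,  76.])), (0.49, array([346.,   1., 377.,   7.]))]
```

View pics/w3.png

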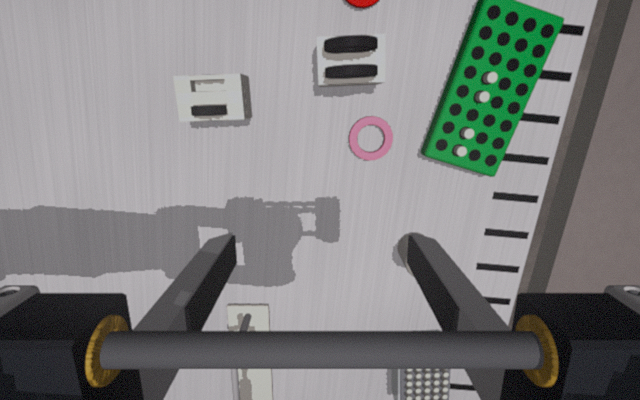

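>>> arm_command --pt "1 -0.03 -0.05 -0.03 0" --pt "1 -0.05 -0.1 -0.06 0" --pt "1 -0.05 -0.1 -0.06 0" --pt "1 -0.05 -0.1 -0.06 0"

```text
time: 4.4
tool_pos: [0.5512, 0.027, 0.2866]
ee_rot: [-3.141, -0.002, 0.092]
wrist_force: [0.7, 0.2, -0.1]
width: 0.094
```

Run:
```python
from h import *
o=robot.get_obs(); w=optics.snapshot('wrist'); save('w4.png',w['image']); print(o['tool_pos'],o['ee_rot'])
print([(d['p'],np.round(d['extent'])) for d in finder.masks_of('ring_a_c','wrist')])
```

```text
[0.55116561 0.0270015  0.28658936] [-3.14130816e+00 -2.06446765e-03  9.22335365e-02]
[]
```

View pics/w4.png

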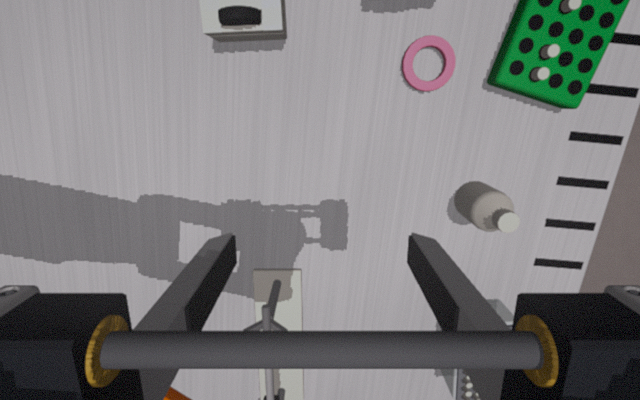

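The second position missed the rings, so I move forward for a proper second view.

>>> arm_command --pt "1 0 0.06 0 0" --pt "1 0 0.12 0 0" --pt "1 0 0.17 0 0" --pt "1 0 0.17 0 0" --pt "1 0 0.17 0 0"

```text
time: 5.12
tool_pos: [0.5514, 0.1986, 0.2864]
ee_rot: [3.141, -0.002, 0.096]
wrist_force: [-0.1, -0.6, -0.5]
width: 0.0941
```

Run:
```python
from h import *
o=robot.get_obs(); w=optics.snapshot('wrist'); save('w5.png',w['image']); print(o['tool_pos'],o['ee_rot'])
print([(d['p'],np.round(d['extent'])) for d in finder.masks_of('ring_a_c','wrist')])
I=cv2.imread('pics/w3.png')[:,:,::-1]; save('w3c.png',I[20:100,300:400],7)
save('w5c.png',w['image'][0:150,320:500],4)
```

```text
[0.55139179 0.19862119 0.28644276] [ 3.14128198e+00 -1.86835400e-03  9.59987987e-02]
[(0.94, array([361., 131., 424., 151.])), (0.58, array([381., 176., 430., 222.])), (0.55, array([372.,   7., 429.,  64.]))]
```

View pics/w3c.png

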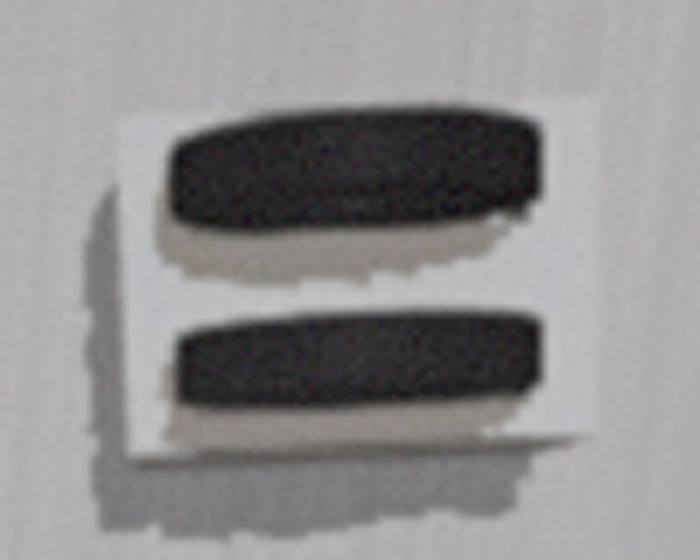

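View pics/w5c.png

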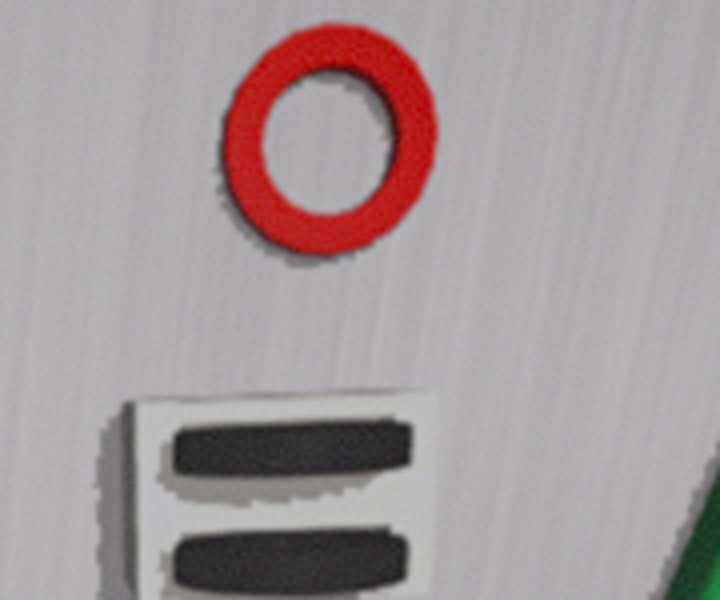

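Run:
```python
from h import *
s=optics.snapshot('wrist');c3=cam(s,([.60060,.12778,.34658],[3.14098,-.00177,.09484]));c5=cam(s,([.55139,.19862,.28644],[3.14128,-.00187,.0960]))
ct=cam(optics.snapshot('top'))
f=lambda q:np.array((300+q[0]/7-.4,20+q[1]/7-.4)); g=lambda q:np.array((320+q[0]/4-.4,q[1]/4-.4))
A=[(120,118),(600,98),(598,435),(130,455)];B=[(137,402),(438,390)]
for i in range(2): print(tri([(c3,f(A[i])),(c5,g(B[i]))]))
C=np.array([atz(c3,f(q),.058)[:2] for q in A]);print(C.round(4),C.mean(0),np.linalg.norm(C[0]-C[1]),np.linalg.norm(C[1]-C[2]))
print('yaws',np.degrees(np.arctan2(*(C[1]-C[0])[::-1])),np.degrees(np.arctan2(*(C[2]-C[3])[::-1])))
print('w5',[atz(c5,g(q),.058).round(4) for q in B])
# silhouette fit of rings: bounding extents
th=np.linspace(0,np.pi,61)
def ring(p,off):
    x,y,yaw,z=p;ca,sa=np.cos(yaw),np.sin(yaw);out=[]
    for h in (-.006,.006):
        lx=.032*np.cos(th);lz=z+.032*np.sin(th);ly=off+h+0*th
        k=lz>.058
        out.append(np.stack([x+ca*lx-sa*ly,y+sa*lx+ca*ly,lz],-1)[k])
    return np.concatenate(out)
def ext(c,p,off):
    q=proj(c,ring(p,off));return np.array([q[:,0].min(),q[:,1].min(),q[:,0].max(),q[:,1].max()])
M=[(c3,.015,f,(168,104,543,232)),(c3,-.015,f,(177,310,543,410)),(c5,.015,g,(172,416,412,480)),(c5,-.015,g,(172,527,409,597))]
def res(p):
    return np.concatenate([ext(c,p,o)-np.r_[F(m[:2]),F(m[2:])] for c,o,F,m in M])
r=least_squares(res,[.62,.247,.09,.072],x_scale=.01,diff_step=1e-4);print(r.x,np.degrees(r.x[2]));print(r.fun.round(1))
```

```text
(array([0.58083656, 0.28074333, 0.05162662]), [[-0.1, 0.0], [0.1, -0.0]])
(array([0.66457405, 0.29198677, 0.05170815]), [[0.0, -0.0], [-0.0, 0.0]])
[[0.5811 0.2798]
 [0.6636 0.2909]
 [0.6712 0.2358]
 [0.5879 0.2245]] [0.62595801 0.25774027] 0.0832811069656439 0.0555723314844958
yaws 7.621392318897273 7.7470022737861335
w5 [array([0.5802, 0.2806, 0.058 ]), array([0.6627, 0.2918, 0.058 ])]
[0.6245186  0.25786736 0.05712696 0.065186  ] 3.273133787937669
[ 1.   0.7  1.4 -1.  -1.2 -0.1 -0.6 -0.3  0.8  1.   1.  -0.7 -1.1  1.
 -1.4 -0.7]
```

The ring rack has its centre at (0.6258, 0.2577), yaw 7.7° and outer size 83 x 56 mm, which matches the text. Heights also agree within a few mm. Now I grasp the rod.

>>> arm_command --pt "1 -0.005 -0.06 0 0" --pt "1 -0.01 -0.12 0 0" --pt "1 -0.015 -0.18 0 0" --pt "1 -0.02 -0.24 0 0" --pt "1 -0.025 -0.3 0 0" --pt "1 -0.03 -0.36 0 0" --pt "1 -0.035 -0.42 -0.03 0" --pt "1 -0.035 -0.475 -0.06 0" --pt "1 -0.035 -0.475 -0.1 0" --pt "1 -0.035 -0.475 -0.12 0"

```text
time: 6.58
tool_pos: [0.5136, -0.2786, 0.1623]
ee_rot: [-3.139, 0.003, 0.09]
wrist_force: [0.2, 0.6, -0.0]
width: 0.0935
```

Run:
```python
from h import *
o=robot.get_obs(); w=optics.snapshot('wrist'); save('w6.png',w['image']); print(o['tool_pos'],o['ee_rot'])
```

```text
[ 0.51363347 -0.27858148  0.16228731] [-3.13874594  0.0034559   0.09043085]
```

View pics/w6.png

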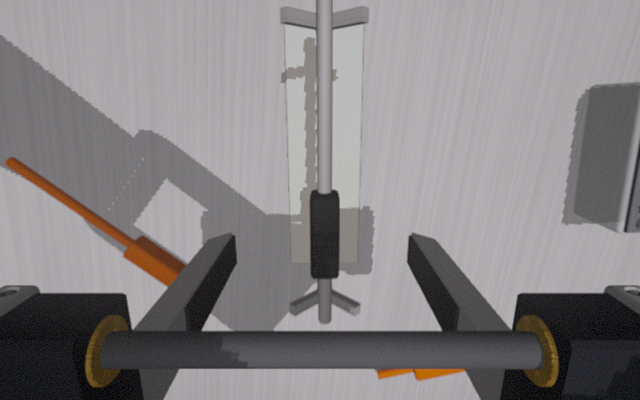

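The handle at (324,234) is centred between the fingers and the rod lies parallel to the image columns. I descend and close.

>>> arm_command --pt "1 0 0 -0.04 0" --pt "1 0 0 -0.075 0" --pt "1 0 0 -0.075 0" --pt "1 0 0 -0.075 0" --pt "0 0 0 -0.075 0" --pt "0 0 0 -0.075 0" --pt "0 0 0 -0.075 0" --pt "0 0 0 -0.075 0" --pt "0 0 0 -0.075 0" --pt "0 0 0 -0.075 0"

```text
time: 7.88
tool_pos: [0.5158, -0.277, 0.0904]
ee_rot: [-3.141, 0.0, 0.095]
wrist_force: [0.4, -0.9, 0.3]
width: 0.0374
```

>>> arm_command --pt "0 0 0 0 0" --pt "0 0 0 0 0" --pt "0 0 0 0 0" --pt "0 0 0 0 0"

```text
time: 8.38
tool_pos: [0.5152, -0.2771, 0.0904]
ee_rot: [-3.141, 0.001, 0.094]
wrist_force: [-3.1, 0.5, 1.2]
width: 0.0201
```

Gripped at 20.1 mm, which is the handle width. I lift and check.

>>> arm_command --pt "0 0 0 0.015 0" --pt "0 0 0 0.04 0" --pt "0 0 0 0.07 0" --pt "0 0 0 0.09 0" --pt "0 0 0 0.09 0" --pt "0 0 0 0.09 0"

```text
time: 9.12
tool_pos: [0.5158, -0.2768, 0.1799]
ee_rot: [-3.141, 0.0, 0.095]
wrist_force: [-0.1, -0.1, -1.8]
width: 0.0197
```

Run:
```python
from h import *
o=robot.get_obs(); w=optics.snapshot('wrist'); save('w7.png',w['image']); print(o['tool_pos'],o['ee_rot'],o['wrist_force'])
s=optics.snapshot('side');save('s7.png',s['image'][90:210,280:430],5)
```

```text
[ 0.51577689 -0.27679368  0.17988733] [-3.14100223e+00  2.17861077e-04  9.47163936e-02] [-0.0954306  -0.13752348 -1.8038656 ]
```

View pics/w7.png

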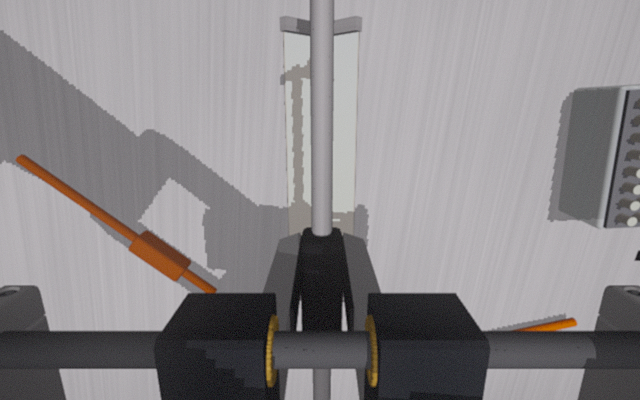

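View pics/s7.png

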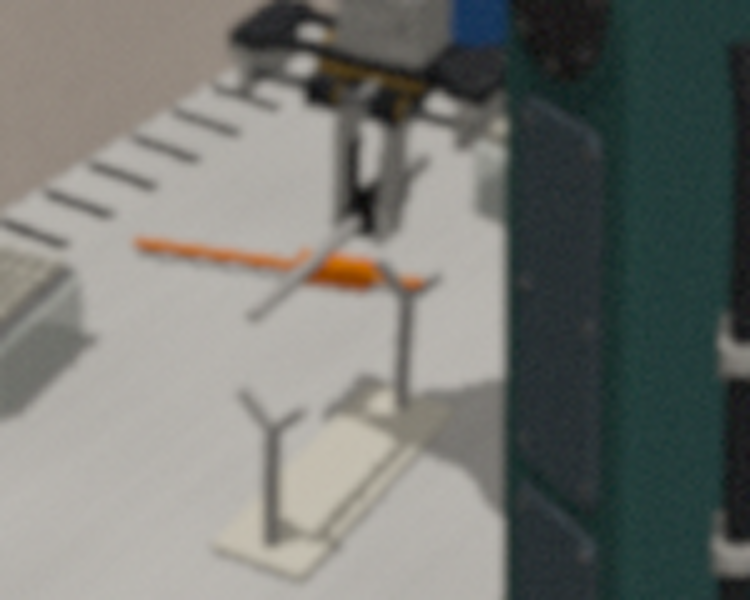

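Run:
```python
from h import *
cs=cam(optics.snapshot('side'));ct=cam(optics.snapshot('top'));w=optics.snapshot('wrist')
y=np.radians(5.4);u=np.array([-np.sin(y),np.cos(y),0]);g=np.array([.5158,-.2768,.1987])-.012*u
for dz in (-.01,-.005,0,.005): print(dz,proj(cs,g+.165*u+[0,0,dz]),'meas 330,153.6')
# wrist: rod edges direction
c4=cam(w,([.55117,.0270,.28659],[-3.1413,-.00206,.09223]));c3=cam(w,([.60060,.12778,.34658],[3.14098,-.00177,.09484]))
print('bottle cap',tri([(c4,(507,221)),(cs,(245,172)) ]),tri([(ct,(308,100)),(cs,(245,172))]))
print('bottle base',atz(ct,(307,112),.02))
print('pink',atz(ct,(252,140),.006))
```

```text
-0.01 [329.81036755 156.24952959] meas 330,153.6
-0.005 [329.82830544 154.85570823] meas 330,153.6
0 [329.84631806 153.45608101] meas 330,153.6
0.005 [329.86440586 152.05061158] meas 330,153.6
bottle cap (array([ 0.75949654, -0.00521183,  0.09399974]), [[-2.1, 0.7], [-0.7, -0.2]]) (array([ 0.7673095 , -0.0104471 ,  0.08820617]), [[0.8, 1.1], [-1.1, -0.2]])
bottle base [ 0.75364576 -0.00395795  0.02      ]
pink [0.66960475 0.15821707 0.006     ]
```

The rod hangs level and its tip prediction matches the image. I move to the pre-threading pose.

>>> arm_command --pt "0 0.015 0.03 0 0.5" --pt "0 0.035 0.08 0 1" --pt "0 0.06 0.13 0 1.5" --pt "0 0.08 0.18 0 2" --pt "0 0.1 0.23 0 2.3" --pt "0 0.12 0.28 0 2.3" --pt "0 0.138 0.315 0 2.3" --pt "0 0.138 0.325 -0.03 2.3" --pt "0 0.138 0.325 -0.07 2.3" --pt "0 0.138 0.325 -0.1 2.3"

```text
time: 10.62
tool_pos: [0.6528, 0.0484, 0.0777]
ee_rot: [-3.141, 0.003, 0.135]
wrist_force: [0.6, -0.3, -1.3]
width: 0.0197
```

>>> arm_command --pt "0 0 0 -0.026 0" --pt "0 0 0 -0.026 0" --pt "0 0 0 -0.026 0"

```text
time: 11.0
tool_pos: [0.6545, 0.048, 0.0555]
ee_rot: [3.141, -0.001, 0.135]
wrist_force: [0.4, -0.2, -0.4]
width: 0.0197
```

Run:
```python
from h import *
o=robot.get_obs(); w=optics.snapshot('wrist'); save('w8.png',w['image']); print(o['tool_pos'],o['ee_rot'],o['wrist_force'])
s=optics.snapshot('side');save('s8.png',s['image'][180:280,150:300],5)
t=optics.snapshot('top');save('t8.png',t['image'][100:200,190:330],5)
```

```text
[0.65446613 0.04795678 0.05550018] [ 3.14144781e+00 -1.46685196e-03  1.34685313e-01] [ 0.36167517 -0.16151972 -0.44508428]
```

View pics/w8.png

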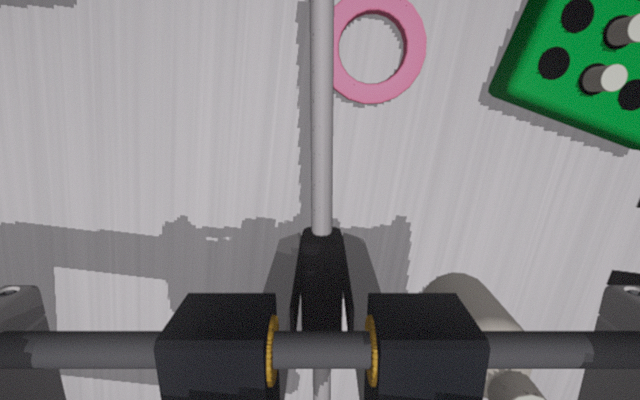

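View pics/s8.png

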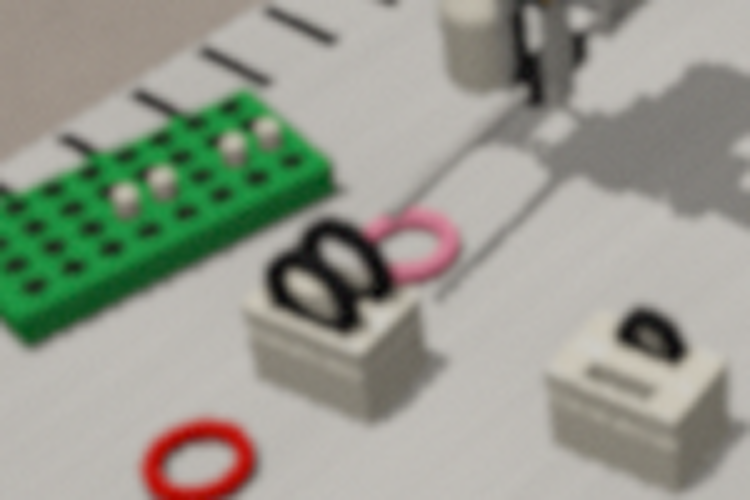

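View pics/t8.png

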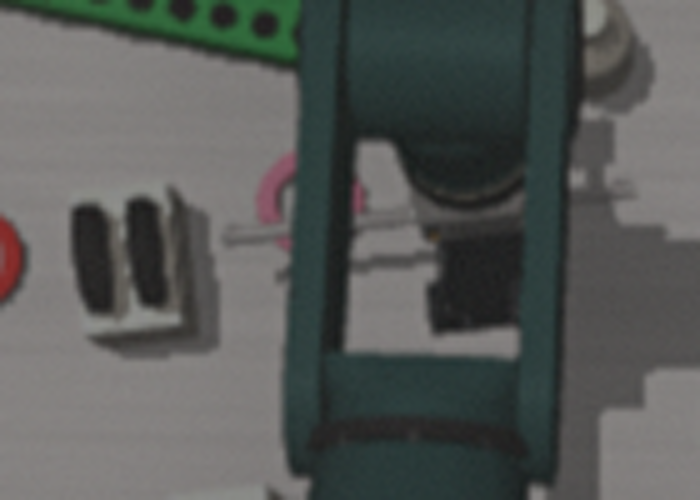

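Only the rod tip at top-crop (228,236) is left to line up. Extended, it passes about 3 mm to the +x side of the ring centre, so I shift x by -2 mm. The height is right. I thread along the bore axis, first halfway.

>>> arm_command --pt "0 -0.003 0.01 0 0" --pt "0 -0.005 0.025 0 0" --pt "0 -0.007 0.04 0 0" --pt "0 -0.009 0.055 0 0" --pt "0 -0.011 0.07 0 0" --pt "0 -0.011 0.07 0 0"

```text
time: 11.9
tool_pos: [0.6425, 0.1195, 0.0544]
ee_rot: [-3.142, 0.0, 0.137]
wrist_force: [-0.1, -0.5, -1.2]
width: 0.0198
```

Run:
```python
from h import *
o=robot.get_obs(); print(o['tool_pos'],o['ee_rot'],o['wrist_force'])
w=optics.snapshot('wrist'); save('w9.png',w['image'])
s=optics.snapshot('side');save('s9.png',s['image'][180:280,150:300],5)
```

```text
[0.642539   0.11952995 0.0544488 ] [-3.14153121e+00  3.26206650e-05  1.36783310e-01] [-0.08554934 -0.50581081 -1.17425521]
```

View pics/s9.png

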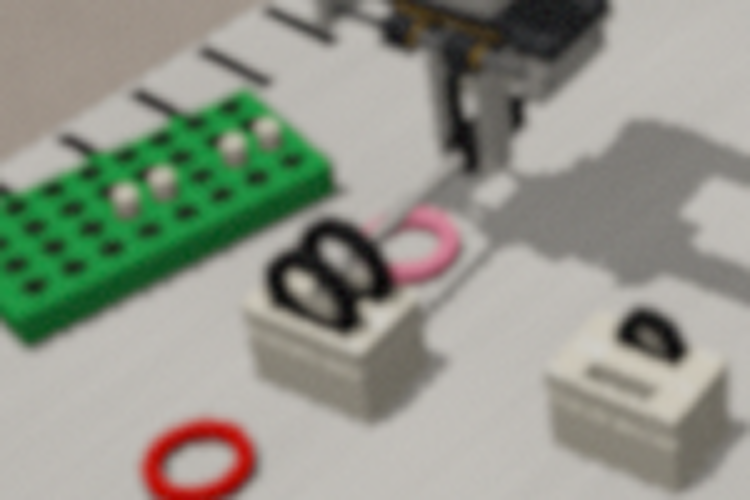

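View pics/w9.png

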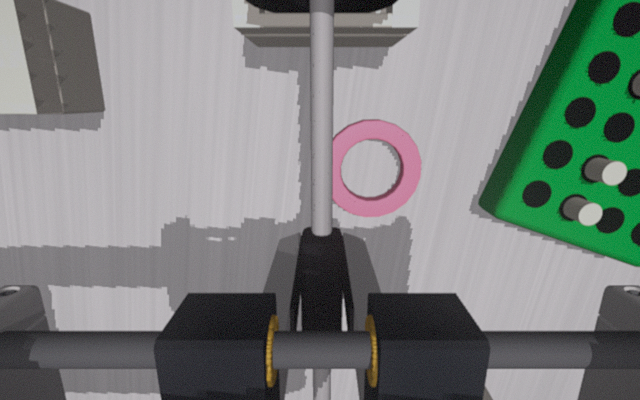

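The wrist view shows the rod (x≈322) entering the ring bore on centre (ring 246–398), with no contact force. I continue to full depth.

>>> arm_command --pt "0 -0.002 0.012 0 0" --pt "0 -0.004 0.027 0 0" --pt "0 -0.006 0.042 0 0" --pt "0 -0.008 0.057 0 0" --pt "0 -0.01 0.072 0 0" --pt "0 -0.01 0.072 0 0" --pt "0 -0.01 0.072 0 0"

```text
time: 12.88
tool_pos: [0.6329, 0.1899, 0.0545]
ee_rot: [3.141, -0.0, 0.135]
wrist_force: [1.0, 0.3, -1.8]
width: 0.0196
```

Run:
```python
from h import *
o=robot.get_obs(); print(o['tool_pos'],o['ee_rot'],o['wrist_force'])
w=optics.snapshot('wrist'); save('w10.png',w['image'])
s=optics.snapshot('side');save('s10.png',s['image'][180:280,150:300],5)
```

```text
[0.632852   0.18986189 0.05445936] [ 3.14109679e+00 -4.08388614e-05  1.34880384e-01] [ 1.04456604  0.34343575 -1.81556827]
```

View pics/s10.png

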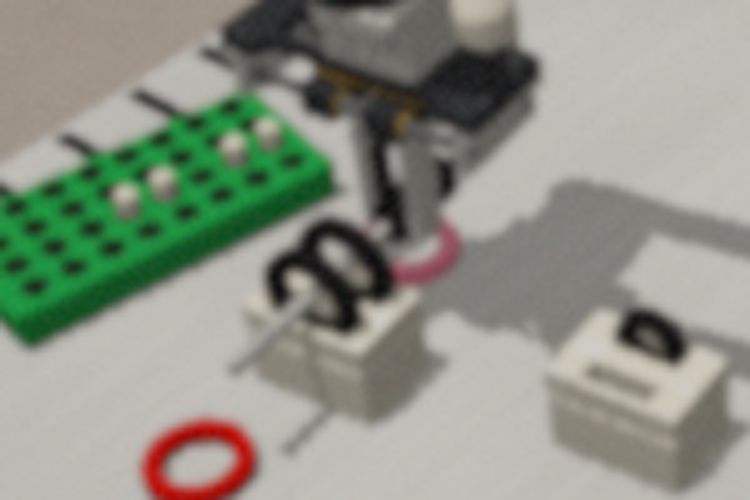

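View pics/w10.png

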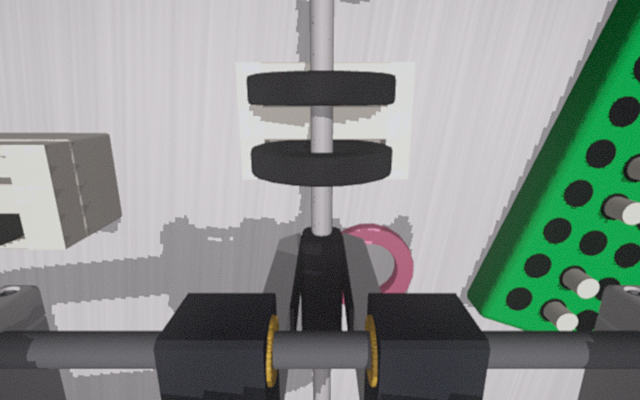

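The rod runs through both rings and sticks out beyond the second one (side crop tip at (237,370)). I lift gently.

>>> arm_command --pt "0 0 0 0.006 0" --pt "0 0 0 0.012 0" --pt "0 0 0 0.018 0" --pt "0 0 0 0.025 0" --pt "0 0 0 0.035 0" --pt "0 0 0 0.05 0" --pt "0 0 0 0.07 0" --pt "0 0 0 0.09 0" --pt "0 0 0 0.11 0" --pt "0 0 0 0.125 0"

```text
time: 14.22
tool_pos: [0.6334, 0.1901, 0.1821]
ee_rot: [-3.141, -0.003, 0.135]
wrist_force: [-0.3, -0.0, -2.3]
width: 0.02
```

>>> arm_command --pt "0 0 0 0.015 0" --pt "0 0 0 0.02 0" --pt "0 0 0 0.02 0" --pt "0 0 0 0.02 0"

```text
time: 14.72
tool_pos: [0.6324, 0.1899, 0.1984]
ee_rot: [3.141, 0.002, 0.135]
wrist_force: [-0.2, 0.9, -2.7]
width: 0.0197
```

Run:
```python
from h import *
o=robot.get_obs(); print(o['tool_pos'],o['ee_rot'],o['wrist_force'])
w=optics.snapshot('wrist'); save('w11.png',w['image'])
s=optics.snapshot('side');save('s11.png',s['image'][130:280,150:300],4)
cs=cam(s);y=.135;u=np.array([-np.sin(y),np.cos(y),0]);p=np.array(o['tool_pos'])+[0,0,.0188]
q=proj(cs,p+.153*u);print('tip pred',q,(q-[150,130])*4)
```

```text
[0.63240906 0.18985375 0.19836553] [3.14141300e+00 1.91202331e-03 1.34644535e-01] [-0.1877101   0.8582176  -2.68790411]
tip pred [186.5683031  212.76685934] [146.2732124  331.06743737]
```

View pics/s11.png

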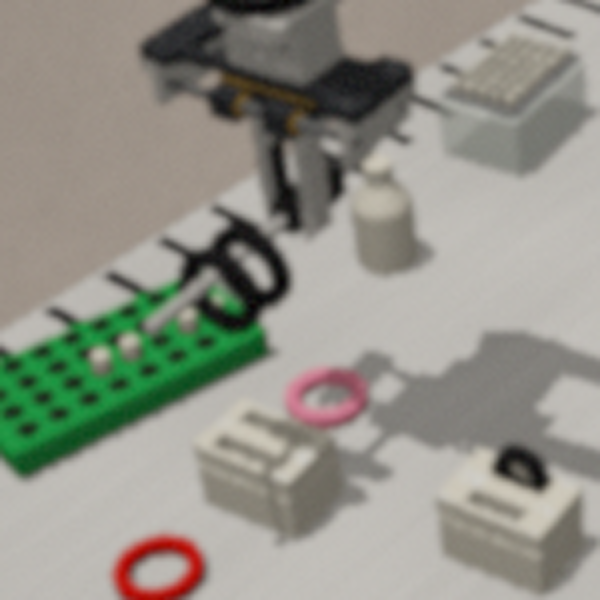

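View pics/w11.png

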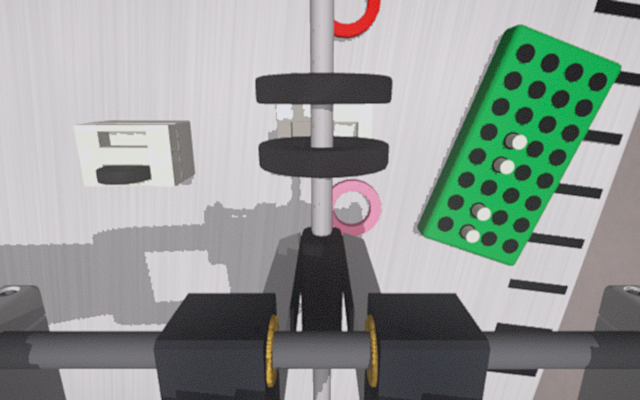

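Both rings are on the rod, the rod is level, and the small ring is untouched. I carry back with gentle ramps, since acceleration acts along the rod.

>>> arm_command --pt "0 -0.002 -0.01 0 0" --pt "0 -0.007 -0.03 0 -0.2" --pt "0 -0.015 -0.06 0 -0.4" --pt "0 -0.025 -0.1 0 -0.6" --pt "0 -0.036 -0.145 0 -0.9" --pt "0 -0.048 -0.19 0 -1.2" --pt "0 -0.059 -0.235 0 -1.5" --pt "0 -0.07 -0.28 0 -1.8" --pt "0 -0.081 -0.325 0 -2.1" --pt "0 -0.091 -0.365 0 -2.3"

```text
time: 16.08
tool_pos: [0.5402, -0.1778, 0.1999]
ee_rot: [3.141, -0.0, 0.092]
wrist_force: [-0.6, -0.3, -2.6]
width: 0.02
```

>>> arm_command --pt "0 -0.008 -0.03 0 0" --pt "0 -0.014 -0.055 0 0" --pt "0 -0.019 -0.075 0 0" --pt "0 -0.022 -0.087 0 0" --pt "0 -0.024 -0.095 0 0" --pt "0 -0.026 -0.1 0 0" --pt "0 -0.026 -0.102 0 0" --pt "0 -0.026 -0.102 0 0" --pt "0 -0.026 -0.102 0 0"

```text
time: 17.2
tool_pos: [0.516, -0.2766, 0.1995]
ee_rot: [-3.141, -0.0, 0.095]
wrist_force: [-0.2, 0.5, -2.0]
width: 0.0195
```

Run:
```python
from h import *
o=robot.get_obs(); print(o['tool_pos'],o['ee_rot'],o['wrist_force'])
w=optics.snapshot('wrist'); save('w12.png',w['image'])
s=optics.snapshot('side');save('s12.png',s['image'][90:220,280:430],5)
cs=cam(s);y=o['ee_rot'][2];u=np.array([-np.sin(y),np.cos(y),0]);p=np.array(o['tool_pos'])+[0,0,.0188]
q=proj(cs,p+.153*u);print('tip pred',q,(q-[280,90])*5)
```

```text
[ 0.51603155 -0.27661791  0.19952805] [-3.14148194e+00 -1.82801449e-04  9.52206405e-02] [-0.17399846  0.45600322 -2.00090618]
tip pred [329.86305222 147.91978161] [249.3152611  289.59890807]
```

View pics/s12.png

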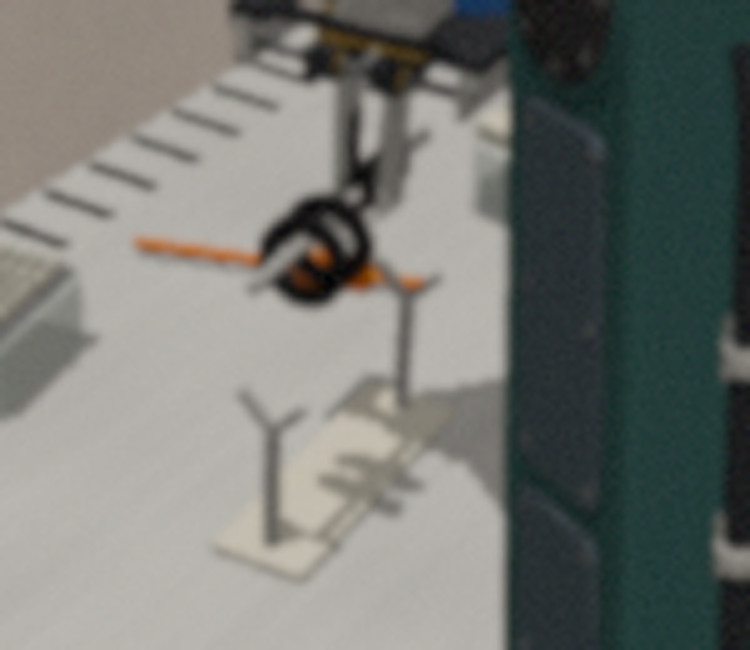

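View pics/w12.png

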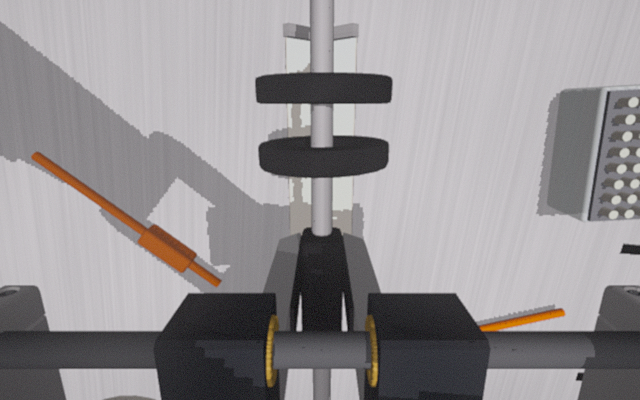

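The rings are still where they were on the rod, about 65 and 95 mm from the handle. The rod is level and over both forks. I lower it into the forks.

>>> arm_command --pt "0 0 0 -0.015 0" --pt "0 0 0 -0.04 0" --pt "0 0 0 -0.065 0" --pt "0 0 0 -0.085 0" --pt "0 0 0 -0.097 0" --pt "0 0 0 -0.103 0" --pt "0 0 0 -0.107 0" --pt "0 0 0 -0.109 0" --pt "0 0 0 -0.109 0" --pt "0 0 0 -0.109 0"

```text
time: 18.55
tool_pos: [0.5161, -0.2773, 0.0913]
ee_rot: [3.141, -0.001, 0.094]
wrist_force: [0.2, -0.5, -0.4]
width: 0.0196
```

Run:
```python
from h import *
o=robot.get_obs(); print(o['tool_pos'],o['ee_rot'],o['wrist_force'],o['wrist_torque'])
w=optics.snapshot('wrist'); save('w13.png',w['image'])
s=optics.snapshot('side');save('s13.png',s['image'][90:220,280:430],5)
```

```text
[ 0.51605926 -0.27727632  0.0912755 ] [ 3.14081774e+00 -8.81225128e-04  9.44969754e-02] [ 0.16090209 -0.45500277 -0.43079453] [-0.03764271  0.05571125  0.03861028]
```

View pics/s13.png

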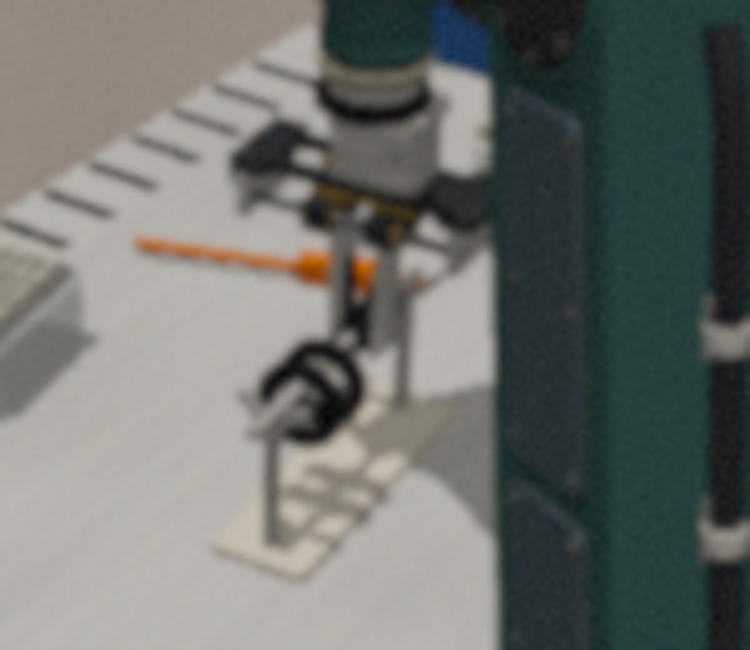

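View pics/w13.png

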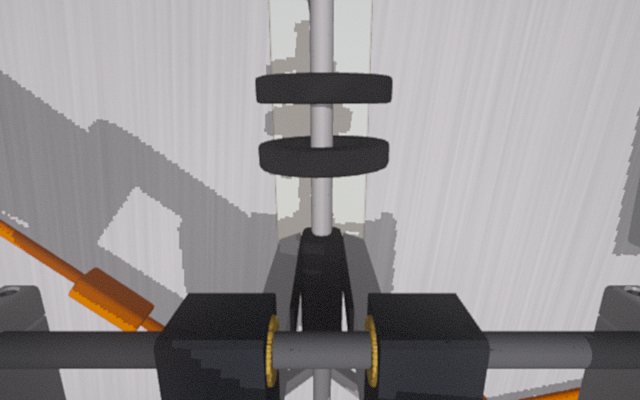

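The weight on the wrist fell from about -2 N to about -0.4 N, so the forks carry the rod. I release in steps, then rise.

>>> arm_command --pt "0.25 0 0 0 0" --pt "0.3 0 0 0 0" --pt "0.5 0 0 0 0" --pt "0.7 0 0 0 0" --pt "0.8 0 0 0 0" --pt "0.8 0 0 0 0" --pt "0.8 0 0 0 0" --pt "0.8 0 0 0 0"

```text
time: 19.65
tool_pos: [0.5158, -0.2771, 0.0905]
ee_rot: [3.142, -0.0, 0.095]
wrist_force: [-0.2, -0.2, 1.0]
width: 0.075
```

>>> arm_command --pt "0.8 0 0 0.02 0" --pt "0.8 0 0 0.05 0" --pt "0.8 0 0 0.1 0" --pt "0.8 0 0 0.15 0" --pt "0.8 0 0 0.19 0" --pt "0.8 0 0 0.22 0" --pt "0.8 0 0 0.22 0" --pt "0.8 0 0 0.22 0"

```text
time: 20.65
tool_pos: [0.5155, -0.2769, 0.3088]
ee_rot: [-3.14, 0.002, 0.095]
wrist_force: [0.0, -0.4, -0.7]
width: 0.075
```

Run:
```python
from h import *
o=robot.get_obs(); print(o['tool_pos'],o['ee_rot'],o['wrist_force'],o['width'])
w=optics.snapshot('wrist'); save('w14.png',w['image'])
s=optics.snapshot('side');save('s14.png',s['image'][90:220,280:430],5)
c=cam(w,(o['tool_pos'],o['ee_rot']));y=np.radians(5.4);u=np.array([-np.sin(y),np.cos(y),0]);g=np.array([.517,-.2893,.11])
for n,X in [('stub',g-.07*u),('grip',g),('tip',g+.165*u)]: print(n,proj(c,X))
```

```text
[ 0.51554217 -0.27685172  0.30879502] [-3.14012629e+00  1.75877456e-03  9.45251774e-02] [ 2.80456976e-04 -3.73419004e-01 -7.09131772e-01] 0.07504135980368769
stub [321.87154836 245.98773624]
grip [321.88795778 186.90495833]
tip [321.93374497  22.0463046 ]
```

View pics/s14.png

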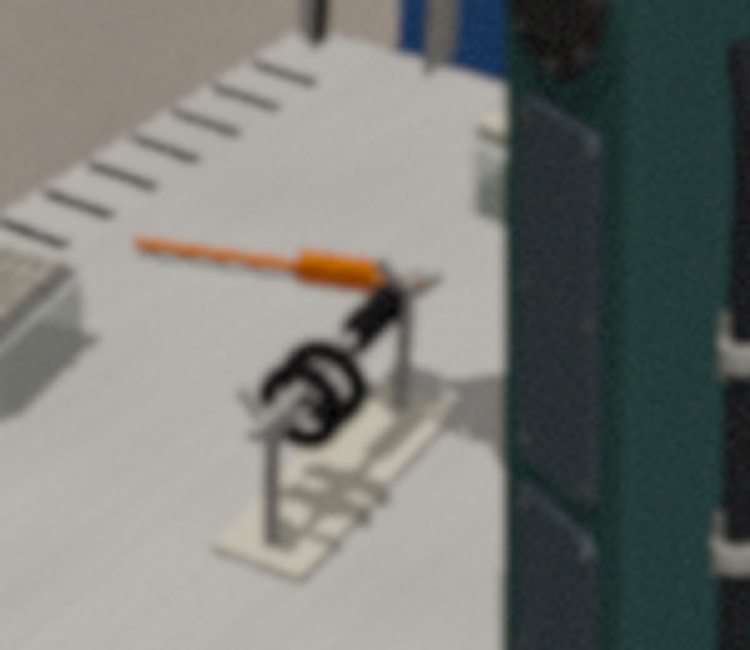

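View pics/w14.png

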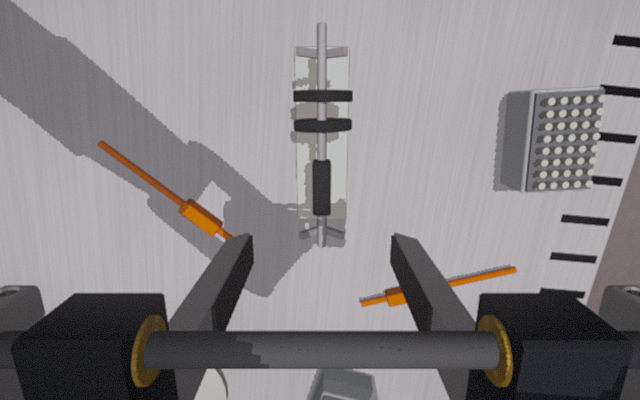

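The rod ends at (321,22) and (321,246) match the starting pose within a pixel. It lies in both forks with the rings at (323,96) and (323,125) between the posts, and the gripper is clear. I hand in.

```bash
python3 -c "
from h import *
print(robot.close_job())"
```

```text
the job is handed in; nothing more can be done
None
```

The job is done and handed in at about 21 s of the 53 s allowed; the robot gave no verdict. I took the black-handled rod off the stand by its handle, threaded it through both large black rings in their rack and lifted them out together. I then laid the rod back in both forks.

- **Rod:** in the last wrist view both rod ends were within a pixel of where the starting pose predicts them. The side view showed the rod level in the forks.
- **Rings:** both hang between the posts, about 65 and 95 mm along the long end from the handle.
- **Robot:** the gripper is open and well clear of everything. Forces in the readings I took stayed at a few N.
- **Small ring:** it was in place and undisturbed after the rings were lifted out; I did not look at it again afterwards.
- **Look-alikes:** I did not touch the orange, red or pink look-alikes.

Some checks disagreed slightly. Triangulating the rack top gave 52 mm instead of the stated 58 mm, and a rough ring fit gave a centre height of 65 mm instead of 72 mm and a yaw of 3.3°. I put this down to the short distance between the two views, used the stated heights and took 7.7° from the rack edges. The threading went through without contact. I also missed one wrist view of the rings and retook it.

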